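Hold the fume extractor's shutter half open for a draught check

ROBOT

A 6-joint arm with a two-finger parallel gripper is mounted at the origin on the work surface. World frame = base frame: x ahead of the robot, y to its left, z up, the work surface at z = 0. Lengths are in m, angles in degrees, forces in N, time in s.
With the tool pointing down it reaches from about 0.25 to 0.725 m from the base axis. Payload 9.7 kg.
Tool frame: the origin (TCP) lies midway between the tips of the shut fingers; the grasp point (between the pads) lies 19 mm behind it; z points along the fingers, y is the direction in which the jaws open and shut (so a half turn about z gives the same grasp; the last joint's range is limited). The gripper opens to 85 mm and grips with 20 to 120 N. Pads are 22 mm wide; open, the fingers measure 114 mm over their backs; the gripper's body (76 mm by 85 mm) begins 54 mm behind the grasp point. The pads swing forward as they close: fully open they stand 13 mm farther back than shut.
Start: joints at [63.942, 4.979, 10.078, 95.1, 0, 90], TCP at [0.242, 0.494, 0.231] pointing down, gripper open.
Joint ranges: [-179.16, 179.16], [-48.56, 103.87], [-65.8, 70.77], [-126.05, 130.52], [-82.76, 87.17], [-180, 180]. Speed limits (degrees/s): [127.2, 127.2, 147.25, 180, 180, 180].

INTERFACE

Orientations are given as [roll, pitch, yaw] about the fixed x, y, z axes, in that order (R = Rz(yaw) Ry(pitch) Rx(roll)).
In Python, from workcell import bot, camera, recognise gives the robot as it stands. The module is installed in compiled form; this text tells all that it offers.
- The arm moves only by the tool apply_moves, never from a script. Its argument "targets" is one flat list of numbers, 7 for each row, row after row: the shift along the world's x, y, z in units of 30 mm (1.0 is 30 mm), then the turn, a rotation vector about the world's x, y, z in units of 6 degrees (1.0 is 6 degrees), then the opening, from 0 (shut) to 1 (fully open). A call has 1 to 5 rows; each row is the pose to reach, as a shift and turn from the pose commanded when the call began; what a row does not reach only later rows make up. A row lasts 1/10 s, in which the tool goes at most 50 mm and 8.59 degrees, less where a joint would pass 70% of its speed; a pose out of reach is approached as far as the arm can. A call with a gripper value outside its range is refused whole. The fingers move at their own pace and stop on an object; "newtons" is the grip in N (left out, the last holds). Time passes only in rows, so rows that repeat a pose let the fingers close. It gives the time, the measured TCP pose, the force and the opening at its end, in the units of the state.
- bot.get_obs(): the state, without advancing time (a new reading comes with each control period).
- camera(name): name is "scene" or "top" or "wrist"; returns a dict with "img" (420x560x3 uint8, red, green, blue), "intrinsics" (3x3 intrinsics, pixels), "origin" and "rotation" of the camera in the world. Camera axes: x right, y up, looking along -z (the intrinsics and any distortion apply to the point x, -y, -z); pixel columns grow to the right and rows downward; lengths in m; the calibration is good to about 2 mm. A picture is of the moment at which its call begins. There is no depth.
- bot.job_done(): hands the job in, once; it reports no verdict.
Trained networks look in the newest picture that a camera, given by its name, has taken for a name from the list of things; names that differ only in an ending like _2 or _b are one class to them, and where a whole thing is asked for, a point or a joint stands for the part that bears it (a point fixed in the world has none). Each returns a list of dicts, best first, with "conf" (0 to 1); they miss things now and then, are a little off and sometimes report something else, mostly with a low value. They report only what shows in the picture. A call takes as long as a camera call.
- recognise(query, camera): "box" ([left, top, right, bottom] in pixels, round what is visible of it).
The state is a dict: "time": time; "q": joint angles; "qd": joint speeds; "joint_efforts": joint torques, N m; "ee_pos": TCP position; "tcp_rot": TCP orientation; "wrist_force": force on the tool from outside, world axes, zero at the start; "torque": the same for the moment, N m; "opening": finger opening in m.
Only numpy, scipy, OpenCV 4.12 (cv2) and the standard library are available. Lean on these libraries where they do the work, as an engineer would, in place of code of your own. Each camera call takes 0.05 s, during which the arm holds its last target.

TASK

Get the bench fume extractor ready for its draught check: push the locking knob on its top right down and, keeping it down, turn it clockwise to its stop so that its latch swings clear of the shutter, then let it spring back up. Then slide the sprung shutter half open by its tab, until the tab is level with the small round stud on the rail, never running it on to the far end of its travel, and finish while still holding it there against its spring. Leave the other things on the bench and on the extractor where they are.

Things in the scene. Friction and masses are not known exactly. Their poses are not given: they have to be found in the camera images.
- extractor: grey fixed box, 240 (its x) x 300 (its y) x 100 mm (z) on the bench; origin under its centre, z up, its -x side faces roughly to the robot, +y is the way the shutter opens. On its flat top (100 mm above the bench): the knob at x +40, y 0 mm, and the shutter, centred on x -40 mm between two 7 mm high rails along y
- knob_grip (a point): grip point of the black bar-shaped locking knob, on its vertical turning axis, 144 mm above the bench when up, 10 mm below the bar's top. The bar is 44 mm long (point's x, at the start the extractor's x), 12 mm thick (point's y) and 32 mm high; its underside is 22 mm above the extractor's top when up. Below it, 21 to 36 mm from the axis, stands a fixed steel guard 16 mm high
- latch_tip (a point): end of the steel latch tongue below the knob's bar, turning with the knob: 47 mm from its axis on the point's -x side, 21 mm above the extractor's top when up, 10 mm wide. At the start it stands before a lug of the shutter and blocks it
- knob_press (a joint): how far the knob is pressed down, m: 0 up, 0.008 fully down; spring 3 N at the top, about 6 N fully down. The knob can turn only when pressed more than 6 mm down
- knob (a joint): turn of the knob, rad: 0 locked (start), growing clockwise seen from above to 1.2 at its stop, where it springs back up by itself when let go. Turns easily (0.04 N m) when pressed, and stays where it is turned to. The latch is clear of the shutter from about 1.0 on; before that it blocks the shutter
- shutter (a joint): opening of the shutter, m: 0 closed (start), 0.07 fully open, 0.035 half. Slides along the extractor's +y; spring force 3 N closed, about 8 N at half, 13.5 N fully open; it shuts when let go
- tab_top (a point): middle of the top edge of the shutter's tab, 146 mm above the bench: a plain aluminium plate standing upright on the middle of the shutter, 36 mm wide (extractor's x), 12 mm thick (extractor's y, the sliding direction), 40 mm high, foot 106 mm above the bench. Closed it stands at x -40, y -35 mm of the extractor
- half_mark (a point): top of the small round steel stud, 8 mm wide, on the rail on the extractor's -x side, 117 mm above the bench, at x -93, y 0 mm of the extractor: the shutter is half open when the tab's middle is level with it along the extractor's y
- flux_tin: brass-coloured round tin, 40 mm wide, 22 mm high, standing on the extractor's top near its left end; origin under its centre. Bystander: leave it alone
- screw_tray: small open grey tray, 60 x 45 x 18 mm, on the extractor's top near its right end; origin under its centre. Bystander
- drink_can: drinks can, 66 mm wide, 115 mm high, on the table left of the extractor; origin under its centre. Bystander
- screwdriver: screwdriver, 170 mm long, lying on the table left of the extractor. Bystander
- solder_spool: metal spool, 60 mm wide, 46 mm high, standing on the table right of the extractor; origin under its centre. Bystander
- mug: white mug, 76 mm wide, 90 mm high, on the table right of the extractor; origin under its centre. Bystander

How it is judged (in metres and radians):
On the way, in this order (a step that is already met when the one before it is completed fails the run):
1. the knob is pressed right down while still locked (value of joint knob_press above 0.006 m and value of joint knob below 0.3 rad), for 0.1 s.
2. the knob is turned to its stop and has sprung back up (value of joint knob above 1.05 rad and value of joint knob_press below 0.003 m), for 0.2 s.
3. the fingers hold the shutter half open (value of joint shutter between 0.03 and 0.04 m and contact force between the fingers and shutter above 4 N), for 0.3 s.
At the end, for the whole second after the job is handed in: The knob stands at its stop (more than 1.05 rad) and is up (pressed less than 3 mm); the shutter is held still at half travel (35 mm, within 5 mm) by the fingers, which bear on its tab with more than 4 N, through the last second (all of step 2 and all of step 3 and velocity of joint shutter between -0.01 and 0.01 m/s); the arm keeps its last pose, push and grip.
It fails at once if the shutter is run on towards the far end of its travel (beyond 60 mm) (value of joint shutter above 0.06 m).
It fails at once if a bystander is displaced by more than 30 mm (distance of any of flux_tin, screw_tray, drink_can, screwdriver, solder_spool, mug from where it was at the start of the episode above 0.03 m).
It also fails if it takes over 45 s, if anything falls off the work surface, if the arm or the gripper's body presses on something with over 40 N, if the wrist force passes 120 N, or if a joint passes its speed limit or range.

## Working session

There is one attempt and no reset: what is moved stays moved. The work goes in short steps, Python scripts to look and compute and a tool call to move; the robot and the scene stay as the last step left them, time stands still between calls to the robot, and variables do not carry over. Pictures are saved under pics/ and viewed, and the job is handed in when it is done.

Besides the shell and the picture viewer there is one more tool, called after "Emit:" by a JSON object that holds its "method" and its "body". apply_moves: Moves the arm, as the interface text tells. Its arguments: {"type":"object","properties":{"targets":{"type":"array"},"newtons":{"type":"number"}},"required":["targets"]}

```bash
mkdir -p pics; cat > h.py <<'E'
import numpy as np, cv2
from workcell import bot, camera, recognise
def snap(n,f):
    c=camera(n); cv2.imwrite('pics/'+f,c['img'][:,:,::-1]); return c
def proj(c,p):
    p=np.atleast_2d(p); d=(p-np.array(c['origin']))@np.array(c['rotation'])
    d=d*np.array([1,-1,-1]); u=d@np.array(c['intrinsics']).T
    return u[:,:2]/u[:,2:]
def unproj(c,uv,z):
    k=np.array(c['intrinsics']); d=np.linalg.solve(k,np.array([uv[0],uv[1],1.]))*np.array([1,-1,-1])
    d=np.array(c['rotation'])@d; o=np.array(c['origin']); return o+d*(z-o[2])/d[2]
E
python3 - <<'E'
from h import *
o=bot.get_obs(); print(o)
for n in ['scene','top']:
    c=snap(n,n+'0.png'); print(n,c['origin'],c['intrinsics'],{k:v for k,v in c.items() if k not in('img','rotation','origin','intrinsics')})
    for q,z in [('knob_grip',.144),('latch_tip',.121),('tab_top',.146),('half_mark',.117),('extractor',.1),('flux_tin',.122),('screw_tray',.118)]:
        for r in recognise(q,n)[:2]:
            b=r['box']; print(q,np.round(b),round(r['conf'],2),np.round(unproj(c,((b[0]+b[2])/2,(b[1]+b[3])/2),z),4))
E
```

```text
{'time': 0.0, 'q': array([ 6.39418656e+01,  5.01050744e+00,  1.00346767e+01,  9.50993903e+01,
       -6.27321283e-04,  8.99999562e+01]), 'qd': array([ 0.0546847 ,  0.00937352,  0.03166212,  0.0366671 , -0.02519459,
        0.00948102]), 'joint_efforts': array([ 3.91399866e-03, -5.20391071e+01,  4.64793599e+01,  1.67083705e-02,
        2.33581732e-04,  6.83754067e-07]), 'ee_pos': array([0.24150843, 0.49388606, 0.23059075]), 'tcp_rot': array([-1.79924779e+02,  6.27263299e-04,  1.53941910e+02]), 'wrist_force': array([ 0.42824634,  0.38343176, -1.03752205]), 'torque': array([ 0.00375799, -0.03577747,  0.03489154]), 'opening': 0.08540175486010874}
scene [ 0.97904963 -0.3733633   0.62740486] [[409.23307643   0.         274.18216509]
 [  0.         409.23307643 206.05361035]
 [  0.           0.           1.        ]] {}Traceback (most recent call last):
  File "<stdin>", line 7, in <module>
  File "h.py", line 11, in unproj
    d=np.array(c['rotation'])@d; o=np.array(c['origin']); return o+d*(z-o[2])/d[2]
                                                                              ~^^^
IndexError: invalid index to scalar variable.
```

```bash
python3 - <<'E'
from h import *
c=camera('scene'); print(repr(c['rotation']))
E
```

```text
array([47.49181964, -0.34317252, 46.42576964])
```

```bash
sed -i "s/np.array(c\['rotation'\])/RR(c)/" h.py; cat >> h.py <<'E'
from scipy.spatial.transform import Rotation as Ro
def RR(c): return Ro.from_euler('xyz',c['rotation'],degrees=True).as_matrix()
E
python3 - <<'E'
from h import *
for n in ['scene','top']:
    c=snap(n,n+'0.png'); print(n,c['origin'],c['rotation'],c['intrinsics'][0])
    for q,z in [('knob_grip',.144),('latch_tip',.121),('tab_top',.146),('half_mark',.117),('extractor',.1),('flux_tin',.122),('screw_tray',.118)]:
        for r in recognise(q,n)[:2]:
            b=r['box']; print(q,np.round(b),round(r['conf'],2),np.round(unproj(c,((b[0]+b[2])/2,(b[1]+b[3])/2),z),4))
E
```

```text
scene [ 0.97904963 -0.3733633   0.62740486] [47.49181964 -0.34317252 46.42576964] [409.23307643   0.         274.18216509]
knob_grip [233. 190. 257. 217.] 0.56 [ 0.5593 -0.0407  0.144 ]
latch_tip [234. 185. 258. 223.] 0.83 [ 0.5405 -0.024   0.121 ]
tab_top [178. 173. 237. 217.] 0.83 [ 0.4975 -0.076   0.146 ]
tab_top [234. 187. 260. 220.] 0.3 [ 0.5636 -0.0391  0.146 ]
half_mark [141. 152. 335. 310.] 0.83 [ 0.5817 -0.0769  0.117 ]
half_mark [230. 188. 256. 222.] 0.42 [ 0.5365 -0.0279  0.117 ]
extractor [146. 153. 332. 308.] 0.71 [ 0.5681 -0.0657  0.1   ]
extractor [235. 184. 258. 221.] 0.53 [ 0.5199 -0.0059  0.1   ]
flux_tin [292. 187. 313. 204.] 0.74 [0.5966 0.0691 0.122 ]
screw_tray [173. 227. 212. 261.] 0.9 [ 0.5541 -0.1524  0.118 ]
top [0.40971332 0.03309721 1.19824574] [  9.23098228  -0.33236764 -90.06696711] [483.17286642   0.         285.44834413]
knob_grip [306. 214. 316. 244.] 0.5 [ 0.5372 -0.0287  0.144 ]
latch_tip [304. 216. 314. 246.] 0.53 [ 0.5361 -0.0262  0.121 ]
tab_top [296. 242. 342. 292.] 0.91 [ 0.4537 -0.0458  0.146 ]
tab_top [303. 214. 317. 246.] 0.58 [ 0.5352 -0.0266  0.146 ]
half_mark [230. 184. 377. 310.] 0.75 [ 0.4999 -0.0138  0.117 ]
extractor [234. 181. 378. 310.] 0.61 [ 0.5047 -0.0206  0.1   ]
flux_tin [256. 198. 273. 217.] 0.51 [0.5892 0.0736 0.122 ]
flux_tin [233. 183. 378. 310.] 0.48 [ 0.5003 -0.0182  0.122 ]
screw_tray [350. 210. 375. 240.] 0.74 [ 0.5489 -0.1473  0.118 ]
```

View pics/scene0.png

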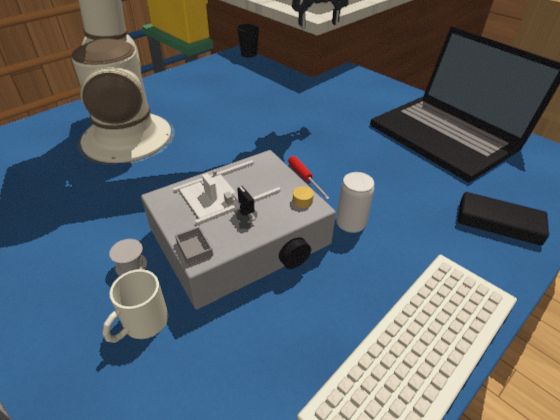

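View pics/top0.png

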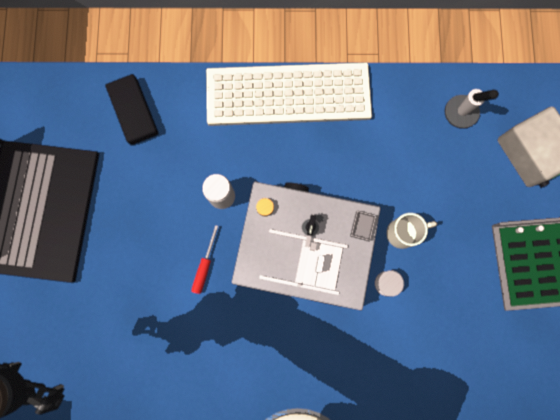

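```bash
python3 - <<'E'
from h import *
a=cv2.imread('pics/top0.png')[170:320,220:390]; cv2.imwrite('pics/topz.png',cv2.resize(a,None,fx=4.5,fy=4,interpolation=cv2.INTER_CUBIC)[:600,:800])
a=cv2.imread('pics/scene0.png')[145:315,135:340]; cv2.imwrite('pics/scz.png',cv2.resize(a,None,fx=3.5,fy=3.5,interpolation=cv2.INTER_CUBIC))
E
```

```text
(no output)
```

View pics/topz.png

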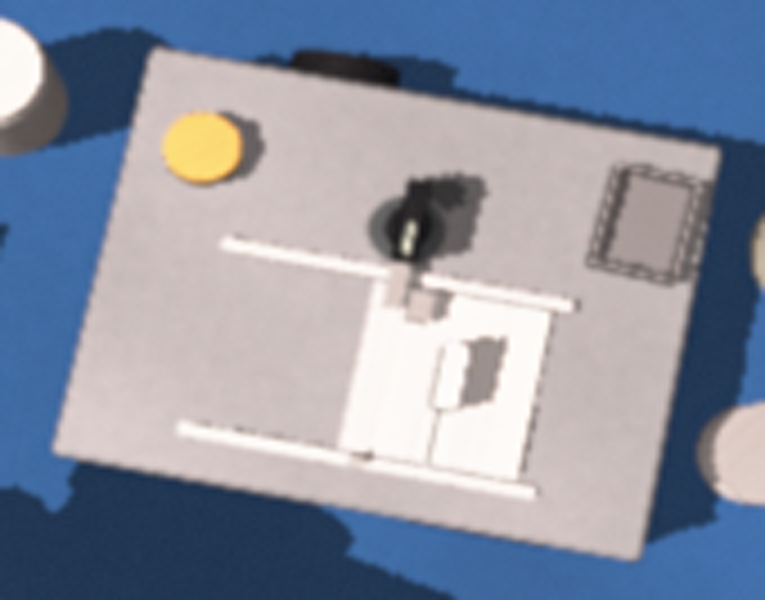

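View pics/scz.png

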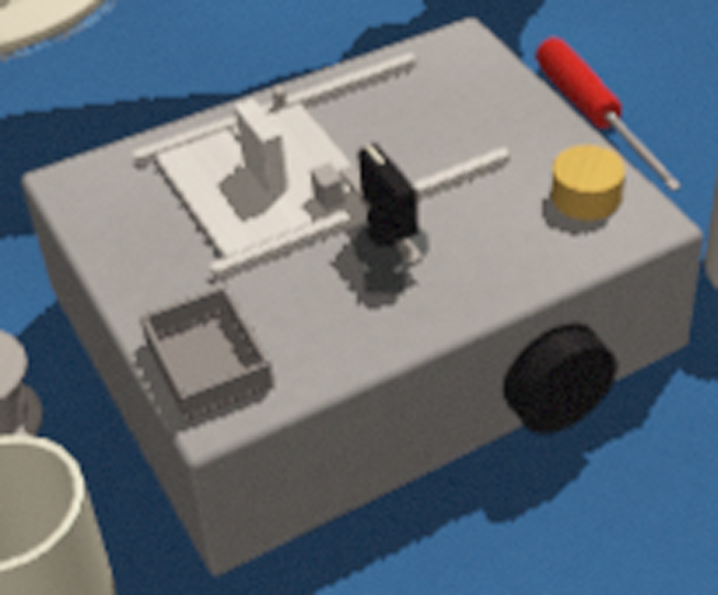

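```bash
cat >> h.py <<'E'
def W(pose,p):
    p=np.atleast_2d(p).astype(float); x,y,t=pose; c,s=np.cos(t),np.sin(t)
    return np.c_[x+c*p[:,0]-s*p[:,1], y+s*p[:,0]+c*p[:,1], p[:,2]]
E
python3 - <<'E'
from h import *
from scipy.optimize import least_squares
L=np.array([[.12,.15,.1],[.12,-.15,.1],[-.12,-.15,.1],[-.12,.15,.1],[-.093,0,.117]])
ct=camera('top'); cs=camera('scene')
t=np.array([[153,46],[720,150],[638,560],[53,455],[362,454]])/[4.5,4]+[220,170]
s=np.array([[700,235],[190,465],[25,180],[475,18],[278,95]])/3.5+[135,145]
t-=.4;s-=.4
f1=lambda p:(proj(ct,W(p,L))-t).ravel(); f2=lambda p:(proj(cs,W(p,L))-s).ravel()
for f in (f1,f2,lambda p:np.r_[f1(p),f2(p)]):
    r=least_squares(f,[.5,-.02,-.2]); print(r.x,np.degrees(r.x[2]),np.round(r.fun.reshape(-1,2),1).tolist())
    print(W(r.x,[[.04,0,.144],[-.04,-.035,.146]]))
E
```

```text
[ 0.50820997 -0.02177094 -0.20135432] -11.536752525881674 [[-0.3, -0.5], [0.8, -1.1], [1.0, 0.4], [-0.5, -0.4], [-1.0, 1.3]]
[[ 0.54740184 -0.0297708   0.144     ]
 [ 0.46201823 -0.04806396  0.146     ]]
[ 0.50799495 -0.02132723 -0.20373316] -11.673050468025513 [[2.2, -0.4], [-0.4, 1.3], [-2.0, -1.3], [-0.1, -0.7], [0.3, -1.1]]
[[ 0.54716768 -0.02942029  0.144     ]
 [ 0.46174079 -0.04751029  0.146     ]]
[ 0.50814425 -0.0215576  -0.20254398] -11.604915099394063 [[-0.3, -0.5], [0.8, -0.9], [0.8, 0.5], [-0.6, -0.4], [-1.2, 1.4], [2.2, -0.3], [-0.4, 1.5], [-2.1, -1.1], [-0.2, -0.6], [0.2, -1.0]]
[[ 0.54732657 -0.02960407  0.144     ]
 [ 0.46192126 -0.04779565  0.146     ]]
```

Emit:
{"method": "apply_moves", "body": {"targets": [0.68, -1.16, 0, 0, 0, 0.16, 1, 1.36, -2.33, 0, 0, 0, 0.32, 1, 2.04, -3.49, 0, 0, 0, 0.48, 1, 2.72, -4.65, 0, 0, 0, 0.64, 1, 3.4, -5.82, 0, 0, 0, 0.8, 1], "newtons": 60}}

```text
time: 1.55
ee_pos: [0.3441, 0.3181, 0.2314]
tcp_rot: [180.0, 0.0, 158.8]
wrist_force: [1.6, 0.7, 0.1]
opening: 0.0855
```

Emit:
{"method": "apply_moves", "body": {"targets": [0.68, -1.16, 0, 0, 0, 0.16, 1, 1.36, -2.33, 0, 0, 0, 0.32, 1, 2.04, -3.49, 0, 0, 0, 0.48, 1, 2.72, -4.65, 0, 0, 0, 0.64, 1, 3.4, -5.82, 0, 0, 0, 0.8, 1]}}

```text
time: 2.05
ee_pos: [0.4462, 0.1433, 0.2315]
tcp_rot: [180.0, 0.0, 163.6]
wrist_force: [0.3, 0.7, 0.3]
opening: 0.0854
```

Emit:
{"method": "apply_moves", "body": {"targets": [0.68, -1.16, 0, 0, 0, 0.16, 1, 1.36, -2.33, 0, 0, 0, 0.32, 1, 2.04, -3.49, 0, 0, 0, 0.48, 1, 2.72, -4.65, 0, 0, 0, 0.64, 1, 3.4, -5.82, 0, 0, 0, 0.8, 1]}}

```text
time: 2.55
ee_pos: [0.5482, -0.0313, 0.2314]
tcp_rot: [180.0, 0.0, 168.4]
wrist_force: [1.2, 0.2, 0.5]
opening: 0.0854
```

```bash
cat > look.py <<'E'
from h import *
import sys
P=[.5081,-.0216,np.radians(-11.6)]
o=bot.get_obs(); print({k:np.round(o[k],3).tolist() for k in('time','q','ee_pos','tcp_rot','wrist_force','opening')})
K=W(P,[[.04,0,.125]])[0]; e=np.array(o['ee_pos']); print('knob d units',(K-e)/.03,'yaw',(168.4-o['tcp_rot'][2])/6)
for n in sys.argv[2:]:
    c=snap(n,sys.argv[1]+n+'.png'); print(n,c['origin'],c['rotation'])
    for q,z in [('knob_grip',.144),('tab_top',.146),('half_mark',.117)]:
        for r in recognise(q,n)[:2]:
            b=r['box']; print(q,np.round(b),round(r['conf'],2),np.round(unproj(c,((b[0]+b[2])/2,(b[1]+b[3])/2),z),4))
    print('proj',proj(c,W(P,[[.04,0,.154],[.062,0,.154],[.018,0,.154],[-.04,-.035,.146],[-.093,0,.117],[-.007,0,.121]])).round().tolist())
E
python3 look.py a wrist
```

```text
{'time': 2.55, 'q': [-3.275, 4.836, 9.937, 95.078, 0.006, 8.352], 'ee_pos': [0.548, -0.031, 0.231], 'tcp_rot': [179.991, 0.022, 168.372], 'wrist_force': [1.243, 0.159, 0.512], 'opening': 0.085}
knob d units [-0.03159824  0.05659673 -3.54634499] yaw 0.004592808342943992
wrist [ 0.47660096 -0.01703146  0.3741608 ] [-1.69607592e+01  1.25941146e-02  7.84358425e+01]
knob_grip [273. 144. 300. 241.] 0.73 [ 0.5335 -0.0269  0.144 ]
tab_top [177.  30. 304. 159.] 0.86 [ 0.4621 -0.0434  0.146 ]
half_mark [ 86.   0. 494. 291.] 0.97 [ 0.5043 -0.0179  0.117 ]
half_mark [492.   0. 548. 150.] 0.39 [0.488  0.1553 0.117 ]
proj [[287.0, 215.0], [287.0, 244.0], [287.0, 185.0], [233.0, 95.0], [287.0, 16.0], [287.0, 143.0]]
```

View pics/awrist.png

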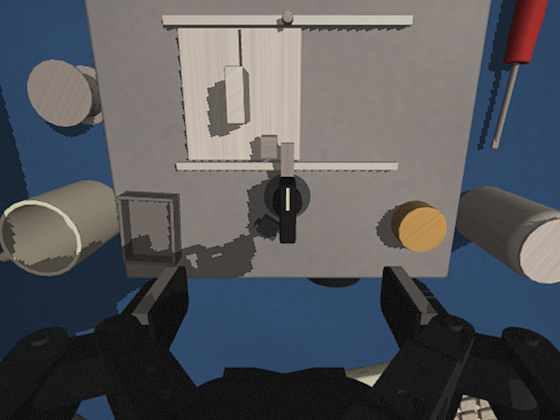

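Emit:
{"method": "apply_moves", "body": {"targets": [-0.03, 0.05, -0.7, 0, 0, 0, 0.5, -0.03, 0.05, -1.5, 0, 0, 0, 0.5, -0.03, 0.05, -2.3, 0, 0, 0, 0.5, -0.03, 0.05, -2.9, 0, 0, 0, 0.5, -0.03, 0.05, -3.35, 0, 0, 0, 0.5]}}

```text
time: 3.25
ee_pos: [0.5459, -0.027, 0.1298]
tcp_rot: [180.0, -0.0, 168.4]
wrist_force: [-0.1, -0.2, -0.7]
opening: 0.0427
```

```bash
python3 look.py b wrist scene
```

```text
{'time': 3.25, 'q': [-2.84, 3.719, -2.477, 83.844, 0.009, 8.741], 'ee_pos': [0.546, -0.027, 0.13], 'tcp_rot': [179.997, -0.041, 168.419], 'wrist_force': [-0.142, -0.224, -0.698], 'opening': 0.043}
knob d units [ 0.04445234 -0.08678646 -0.16022831] yaw -0.003110286903317198
wrist [ 0.47445881 -0.01279584  0.27265393] [-1.68974921e+01  1.66102031e-02  7.84819358e+01]
knob_grip [  0.   0. 560. 363.] 0.15 [ 0.5012 -0.02    0.144 ]
tab_top [100.   2. 308. 194.] 0.87 [ 0.465  -0.0407  0.146 ]
half_mark [  0.   0. 560. 365.] 0.97 [ 0.5074 -0.0215  0.117 ]
half_mark [ 17. 241. 123. 351.] 0.55 [ 0.5456 -0.1446  0.117 ]
proj [[279.0, 299.0], [279.0, 344.0], [279.0, 250.0], [183.0, 93.0], [280.0, -43.0], [280.0, 171.0]]
scene [ 0.97904963 -0.3733633   0.62740486] [47.49181964 -0.34317252 46.42576964]
knob_grip [236. 190. 255. 218.] 0.96 [ 0.5608 -0.0413  0.144 ]
tab_top [179. 172. 231. 218.] 0.75 [ 0.4951 -0.0799  0.146 ]
half_mark [143. 158. 334. 309.] 0.88 [ 0.586  -0.0794  0.117 ]
proj [[245.0, 193.0], [251.0, 200.0], [239.0, 186.0], [208.0, 179.0], [214.0, 171.0], [234.0, 193.0]]
```

View pics/bwrist.png

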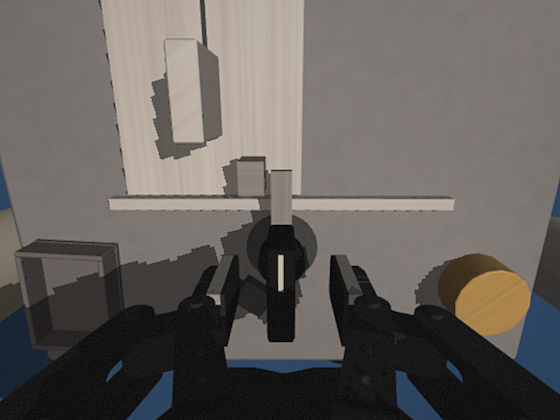

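View pics/bscene.png

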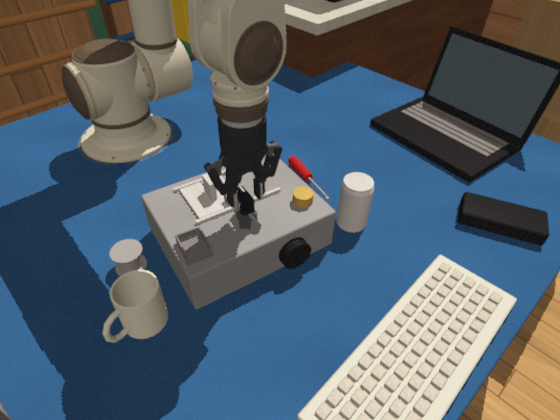

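Emit:
{"method": "apply_moves", "body": {"targets": [0.03, -0.04, 0, 0, 0, 0, 0.5, 0.03, -0.04, 0, 0, 0, 0, 0.1, 0.03, -0.04, 0, 0, 0, 0, 0.1, 0.03, -0.04, 0, 0, 0, 0, 0.1, 0.03, -0.04, 0, 0, 0, 0, 0.1]}}

```text
time: 4.15
ee_pos: [0.5478, -0.0292, 0.1311]
tcp_rot: [180.0, 0.0, 168.4]
wrist_force: [-0.0, 2.2, 2.0]
opening: 0.0107
```

```bash
python3 look.py c wrist
```

```text
{'time': 4.15, 'q': [-3.064, 3.905, -2.142, 83.923, 0.032, 8.586], 'ee_pos': [0.548, -0.029, 0.131], 'tcp_rot': [179.964, 0.025, 168.35], 'wrist_force': [-0.044, 2.171, 2.046], 'opening': 0.011}
knob d units [-0.01640089 -0.01612987 -0.2023539 ] yaw 0.008268254965462537
wrist [ 0.47611731 -0.01486735  0.27381665] [-1.69611108e+01 -1.45355560e-02  7.84159720e+01]
knob_grip [264. 167. 307. 338.] 0.72 [ 0.534  -0.0261  0.144 ]
tab_top [104.   2. 311. 189.] 0.97 [ 0.4661 -0.0415  0.146 ]
half_mark [  0.   0. 560. 360.] 0.65 [ 0.5082 -0.0233  0.117 ]
proj [[283.0, 293.0], [284.0, 338.0], [283.0, 243.0], [187.0, 87.0], [284.0, -49.0], [284.0, 166.0]]
```

View pics/cwrist.png

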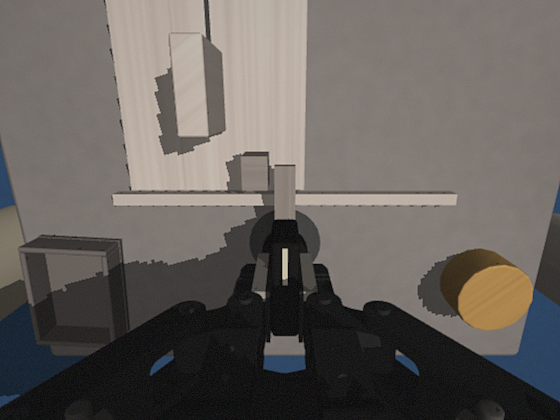

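Emit:
{"method": "apply_moves", "body": {"targets": [0, 0, 0, 0, 0, 0, 0, 0, 0, -0.1, 0, 0, 0, 0, 0, 0, -0.2, 0, 0, 0, 0, 0, 0, -0.27, 0, 0, 0, 0, 0, 0, -0.27, 0, 0, 0, 0]}}

```text
time: 4.85
ee_pos: [0.5478, -0.0292, 0.1231]
tcp_rot: [180.0, 0.0, 168.3]
wrist_force: [1.4, 4.6, 6.9]
opening: 0.0109
```

Emit:
{"method": "apply_moves", "body": {"targets": [0, 0, 0, 0, 0, 0, 0, 0, 0, 0, 0, 0, 0, 0]}}

```text
time: 5.05
ee_pos: [0.5478, -0.0292, 0.1231]
tcp_rot: [180.0, 0.0, 168.4]
wrist_force: [-0.4, 4.6, 6.7]
opening: 0.0106
```

```bash
python3 look.py d wrist
```

```text
{'time': 5.05, 'q': [-3.066, 3.939, -2.988, 83.028, 0.022, 8.583], 'ee_pos': [0.548, -0.029, 0.123], 'tcp_rot': [179.972, 0.042, 168.352], 'wrist_force': [-0.436, 4.615, 6.725], 'opening': 0.011}
knob d units [-0.01671983 -0.01377791  0.06419453] yaw 0.008057542959676312
wrist [ 0.47609588 -0.01492301  0.26579899] [-1.69782287e+01 -7.50222639e-03  7.84129014e+01]
knob_grip [262. 166. 305. 335.] 0.67 [ 0.5295 -0.026   0.144 ]
tab_top [ 98.   1. 312. 192.] 0.76 [ 0.4669 -0.0407  0.146 ]
half_mark [  0.   0. 560. 368.] 0.69 [ 0.5085 -0.0235  0.117 ]
proj [[284.0, 304.0], [284.0, 351.0], [284.0, 252.0], [181.0, 86.0], [284.0, -58.0], [284.0, 169.0]]
```

View pics/dwrist.png

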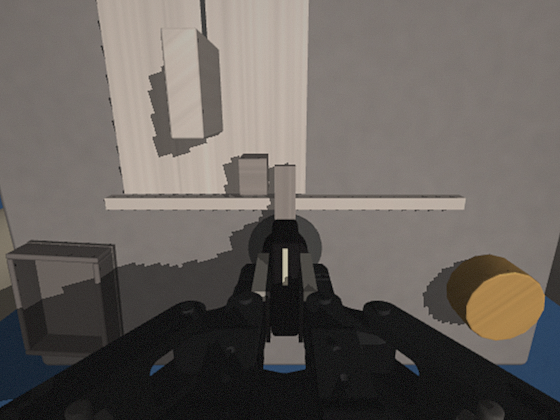

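Emit:
{"method": "apply_moves", "body": {"targets": [0, 0, -0.04, 0, 0, 0, 0, 0, 0, -0.04, 0, 0, -1, 0, 0, 0, -0.04, 0, 0, -2, 0, 0, 0, -0.04, 0, 0, -3, 0, 0, 0, -0.04, 0, 0, -4, 0]}}

```text
time: 5.75
ee_pos: [0.5476, -0.0298, 0.123]
tcp_rot: [180.0, 0.1, 144.1]
wrist_force: [-3.7, 0.8, 16.3]
opening: 0.0107
```

```bash
python3 look.py e wrist
```

```text
{'time': 5.75, 'q': [-3.087, 3.886, -3.056, 82.982, -0.045, 32.825], 'ee_pos': [0.548, -0.03, 0.123], 'tcp_rot': [179.997, 0.087, 144.088], 'wrist_force': [-3.67, 0.796, 16.291], 'opening': 0.011}
knob d units [-0.0101985   0.0035935   0.06803544] yaw 4.052012365800015
wrist [0.48838085 0.01319937 0.26562515] [-1.70281426e+01 -7.91087539e-03  5.41495975e+01]
knob_grip [555.   0. 558.  38.] 0.72 [0.5181 0.1019 0.144 ]
knob_grip [463. 168. 559. 253.] 0.57 [0.5704 0.0621 0.144 ]
tab_top [  7.   0. 279. 255.] 0.91 [ 0.4646 -0.031   0.146 ]
half_mark [  0.   0. 560. 378.] 0.56 [ 0.5164 -0.0093  0.117 ]
proj [[283.0, 304.0], [306.0, 347.0], [259.0, 257.0], [103.0, 150.0], [143.0, -23.0], [240.0, 178.0]]
```

View pics/ewrist.png

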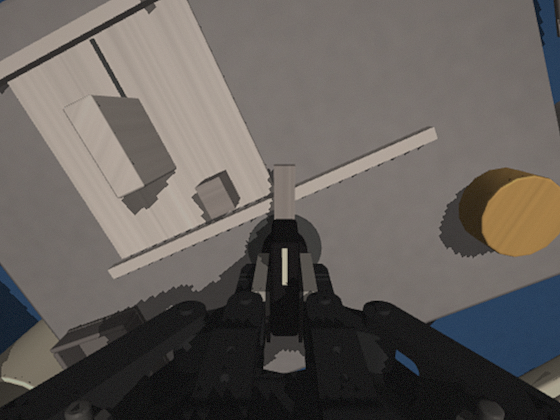

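Emit:
{"method": "apply_moves", "body": {"targets": [0, 0, 0, 0, 0, -1, 0, 0, 0, 0, 0, 0, -2, 0, 0, 0, 0, 0, 0, -3, 0, 0, 0, 0, 0, 0, -4, 0, 0, 0, 0, 0, 0, -5, 0]}}

```text
time: 6.45
ee_pos: [0.547, -0.0302, 0.1229]
tcp_rot: [-180.0, 0.1, 114.1]
wrist_force: [-8.6, -0.8, 17.0]
opening: 0.0107
```

Emit:
{"method": "apply_moves", "body": {"targets": [0, 0, 0, 0, 0, -1, 0, 0, 0, 0, 0, 0, -2, 0, 0, 0, 0, 0, 0, -2.6, 0, 0, 0, 0, 0, 0, -2.6, 0, 0, 0, 0, 0, 0, -2.6, 0]}}

```text
time: 6.95
ee_pos: [0.5466, -0.0302, 0.1229]
tcp_rot: [-179.9, 0.1, 98.7]
wrist_force: [-9.3, -1.1, 17.3]
opening: 0.0105
```

```bash
python3 look.py f wrist; python3 -c "
from h import *
print(bot.get_obs()['torque'])"
```

```text
{'time': 6.95, 'q': [-3.111, 3.87, -3.081, 83.085, -0.106, 78.17], 'ee_pos': [0.547, -0.03, 0.123], 'tcp_rot': [-179.943, 0.097, 98.719], 'wrist_force': [-9.305, -1.113, 17.271], 'opening': 0.011}
knob d units [0.02265374 0.01993193 0.07022175] yaw 11.613472048128939
wrist [0.53641636 0.04259465 0.2655856 ] [-1.70169259e+01  5.52142530e-03  8.78214988e+00]
knob_grip [261. 167. 306. 334.] 0.91 [ 0.5445 -0.0115  0.144 ]
tab_top [ 15. 148. 235. 332.] 0.91 [ 0.4825 -0.0158  0.146 ]
half_mark [  0.   2. 560. 391.] 0.85 [0.5406 0.0034 0.117 ]
proj [[283.0, 305.0], [335.0, 322.0], [229.0, 287.0], [74.0, 304.0], [9.0, 170.0], [190.0, 234.0]]
[-0.12902481  2.22145651  0.24820487]
```

View pics/fwrist.png

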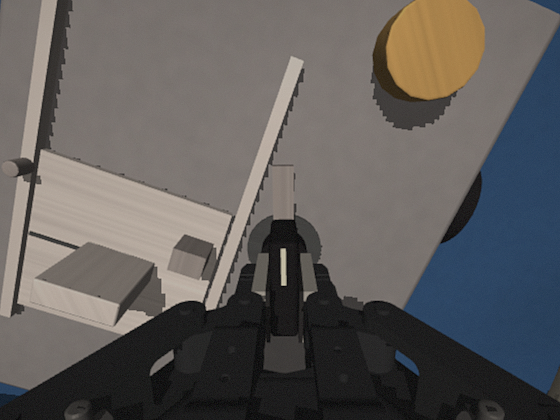

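Emit:
{"method": "apply_moves", "body": {"targets": [0, 0, 0, 0, 0, 0, 0.35, 0, 0, 0, 0, 0, 0, 0.35, 0, 0, 0, 0, 0, 0, 0.35, 0, 0, 0, 0, 0, 0, 0.35, 0, 0, 0.3, 0, 0, 0, 0.35]}}

```text
time: 7.65
ee_pos: [0.5469, -0.0294, 0.1293]
tcp_rot: [-179.9, -0.0, 98.7]
wrist_force: [0.0, 0.1, 0.1]
opening: 0.03
```

Emit:
{"method": "apply_moves", "body": {"targets": [0, 0, 0.6, 0, 0, 0, 0.35, 0, 0, 1.4, 0, 0, 0, 0.35, 0, 0, 2.2, 0, 0, 0, 0.35, 0, 0, 2.6, 0, 0, 0, 0.35, 0, 0, 2.6, 0, 0, 0, 0.35]}}

```text
time: 8.15
ee_pos: [0.5484, -0.0295, 0.2104]
tcp_rot: [179.8, 0.0, 98.7]
wrist_force: [-0.5, 0.4, -0.6]
opening: 0.03
```

```bash
python3 look.py g wrist
```

```text
{'time': 8.15, 'q': [-3.073, 4.284, 7.011, 92.555, -0.003, 78.183], 'ee_pos': [0.548, -0.029, 0.21], 'tcp_rot': [179.833, 0.038, 98.744], 'wrist_force': [-0.527, 0.433, -0.627], 'opening': 0.03}
knob d units [-0.03626363 -0.00626753 -2.84545074] yaw 11.609308659664213
wrist [0.53760782 0.0431446  0.35311437] [-16.95763184  -0.21443411   8.80631232]
knob_grip [265. 150. 299. 256.] 0.6 [ 0.5461 -0.0155  0.144 ]
tab_top [ 98. 135. 249. 277.] 0.81 [ 0.4764 -0.0281  0.146 ]
half_mark [ 54.   0. 462. 372.] 0.92 [ 0.528  -0.0134  0.117 ]
proj [[280.0, 228.0], [312.0, 239.0], [248.0, 217.0], [150.0, 231.0], [104.0, 148.0], [220.0, 191.0]]
```

View pics/gwrist.png

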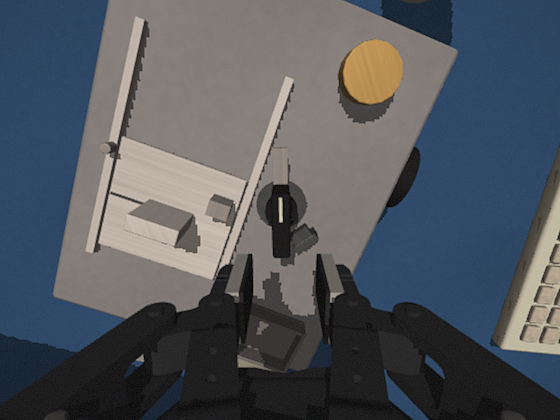

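```bash
python3 - <<'E'
from h import *
P=[.5081,-.0216,np.radians(-11.6)]
c=camera('wrist'); a=np.array([np.cos(-1.2),np.sin(-1.2)])
for z in(.154,.146):
    print(z,proj(c,W(P,[[.04+.022*a[0]*s,.022*a[1]*s,z] for s in(1,-1)])).round(1).tolist())
# next target
T=W(P,[[-.04,-.035,.123]])[0]; o=bot.get_obs(); print((T-o['ee_pos'])/.03)
i=c['img'][140:270,200:360,::-1]; cv2.imwrite('pics/g2.png',cv2.resize(i,None,fx=4.5,fy=4.5,interpolation=cv2.INTER_CUBIC))
E
```

```text
0.154 [[283.1, 261.7], [282.0, 196.5]]
0.146 [[283.2, 256.5], [282.1, 193.3]]
[-2.84295505 -0.61502069 -2.80502425]
```

View pics/g2.png

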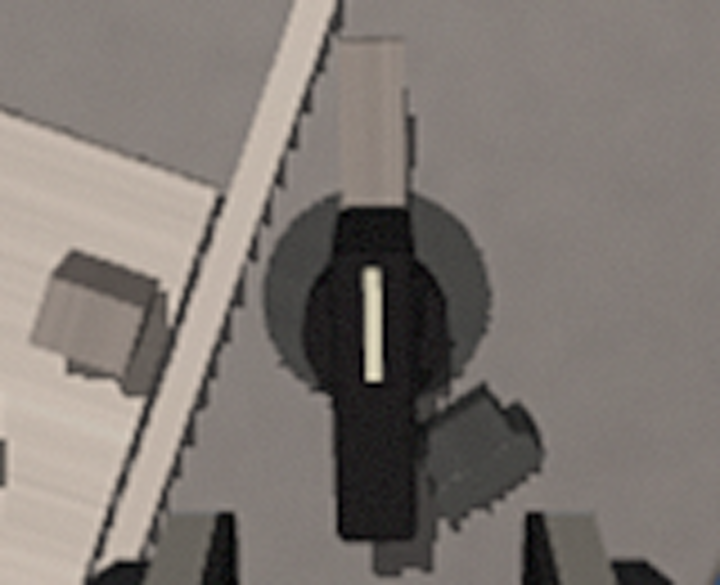

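Emit:
{"method": "apply_moves", "body": {"targets": [-0.57, -0.12, 0, 0, 0, 1.2, 0.6, -1.14, -0.25, 0, 0, 0, 2.4, 0.6, -1.7, -0.37, 0, 0, 0, 3.6, 0.6, -2.27, -0.49, 0, 0, 0, 4.8, 0.6, -2.84, -0.61, 0, 0, 0, 6, 0.6]}}

```text
time: 8.9
ee_pos: [0.4614, -0.0478, 0.2075]
tcp_rot: [-179.9, -0.1, 135.0]
wrist_force: [0.1, -0.3, 0.8]
opening: 0.0509
```

Emit:
{"method": "apply_moves", "body": {"targets": [0, 0, 0, 0, 0, 1.2, 0.6, 0, 0, 0, 0, 0, 2.4, 0.6, 0, 0, 0, 0, 0, 3.6, 0.6, 0, 0, 0, 0, 0, 4.8, 0.6, 0, 0, 0, 0, 0, 5.6, 0.6]}}

```text
time: 9.4
ee_pos: [0.4621, -0.0477, 0.2076]
tcp_rot: [-180.0, -0.1, 168.6]
wrist_force: [-0.7, 0.2, -0.3]
opening: 0.0514
```

```bash
cat >> look.py <<'E'
T=W(P,[[-.04,-.035,.118]])[0]; print('tab d',(T-e)/.03)
E
python3 look.py i wrist
```

```text
{'time': 9.4, 'q': [-5.893, -7.047, -4.402, 92.716, -0.001, 5.485], 'ee_pos': [0.462, -0.048, 0.208], 'tcp_rot': [-179.992, -0.07, 168.622], 'wrist_force': [-0.672, 0.23, -0.345], 'opening': 0.051}
knob d units [ 2.84090397  0.60172434 -2.75456638] yaw -0.03702679139986742
wrist [ 0.3905915  -0.03368111  0.35052067] [-1.68678160e+01  2.74485541e-02  7.86848798e+01]
knob_grip [495. 258. 560. 371.] 0.66 [0.5652 0.1114 0.144 ]
knob_grip [ 64. 146. 139. 213.] 0.66 [ 0.41   -0.1561  0.144 ]
tab_top [223. 145. 350. 268.] 0.66 [ 0.4501 -0.044   0.146 ]
half_mark [128.  97. 544. 372.] 0.61 [ 0.4875 -0.013   0.117 ]
proj [[333.0, 336.0], [332.0, 361.0], [335.0, 308.0], [284.0, 224.0], [335.0, 139.0], [330.0, 255.0]]
tab d [-0.00588761 -0.00490566 -2.98789971]
```

View pics/iwrist.png

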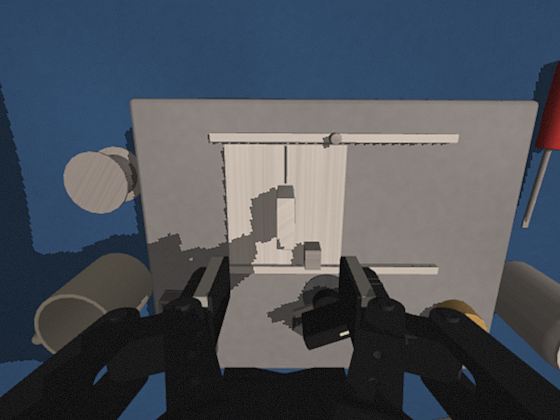

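Emit:
{"method": "apply_moves", "body": {"targets": [0, 0, -0.7, 0, 0, -0.03, 0.5, 0, 0, -1.4, 0, 0, -0.03, 0.5, 0, 0, -2.1, 0, 0, -0.03, 0.5, 0, 0, -2.6, 0, 0, -0.03, 0.5, 0, 0, -2.98, 0, 0, -0.03, 0.5]}}

```text
time: 10.1
ee_pos: [0.4621, -0.0477, 0.1179]
tcp_rot: [-180.0, -0.1, 168.1]
wrist_force: [0.6, 0.3, -0.2]
opening: 0.0427
```

```bash
python3 look.py j wrist
```

```text
{'time': 10.1, 'q': [-5.89, -7.427, -14.645, 82.835, -0.001, 6.016], 'ee_pos': [0.462, -0.048, 0.118], 'tcp_rot': [-179.993, -0.054, 168.093], 'wrist_force': [0.628, 0.262, -0.151], 'opening': 0.043}
knob d units [2.84062686 0.60105034 0.23673232] yaw 0.05110654917810109
wrist [ 0.39069921 -0.03299455  0.26076563] [-1.68854764e+01  2.52668894e-02  7.81555808e+01]
knob_grip [395. 376. 418. 400.] 0.71 [ 0.5174 -0.0043  0.144 ]
tab_top [188. 161. 385. 350.] 0.64 [ 0.4432 -0.043   0.146 ]
half_mark [ 43.  87. 560. 420.] 0.75 [ 0.4567 -0.0384  0.117 ]
half_mark [392. 370. 417. 397.] 0.7 [0.5435 0.0018 0.117 ]
proj [[364.0, 468.0], [361.0, 502.0], [367.0, 430.0], [284.0, 300.0], [364.0, 156.0], [355.0, 330.0]]
tab d [-0.00616471 -0.00557967  0.00339898]
```

View pics/jwrist.png

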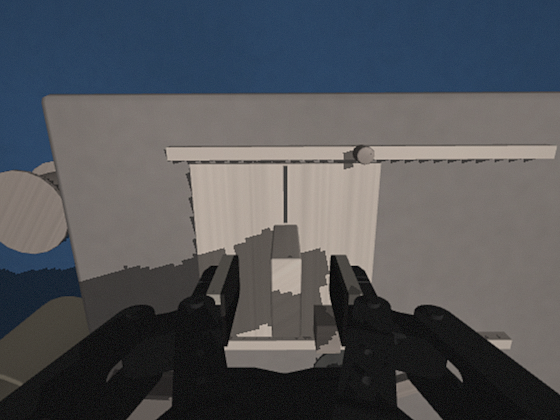

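Emit:
{"method": "apply_moves", "body": {"targets": [0, 0, 0, 0, 0, 0.03, 0, 0, 0, 0, 0, 0, 0.03, 0, 0, 0, 0, 0, 0, 0.03, 0, 0, 0, 0, 0, 0, 0.03, 0, 0, 0, 0, 0, 0, 0.03, 0], "newtons": 60}}

```text
time: 10.8
ee_pos: [0.463, -0.0473, 0.1201]
tcp_rot: [179.9, 0.1, 168.4]
wrist_force: [0.4, 5.0, 5.9]
opening: 0.0111
```

```bash
python3 look.py k wrist; python3 -c "
import numpy as np
t=np.radians(78.4);print(.035*np.cos(t)/.03,.035*np.sin(t)/.03)"
```

```text
{'time': 10.8, 'q': [-5.868, -7.483, -14.456, 82.928, 0.053, 5.772], 'ee_pos': [0.463, -0.047, 0.12], 'tcp_rot': [179.937, 0.092, 168.36], 'wrist_force': [0.428, 4.98, 5.946], 'opening': 0.011}
knob d units [2.81075229 0.58895461 0.1644146 ] yaw 0.006610597165784308
wrist [ 0.39112876 -0.03306542  0.2627515 ] [-1.70315880e+01 -4.53903602e-02  7.84247301e+01]
tab_top [192. 160. 382. 330.] 0.96 [ 0.4406 -0.0419  0.146 ]
half_mark [ 43.  91. 560. 398.] 0.85 [ 0.4539 -0.0372  0.117 ]
proj [[361.0, 461.0], [358.0, 496.0], [364.0, 424.0], [283.0, 296.0], [363.0, 154.0], [353.0, 326.0]]
tab d [-0.03603929 -0.01767539 -0.06891873]
0.23459090800362536 1.142837791199235
```

View pics/kwrist.png

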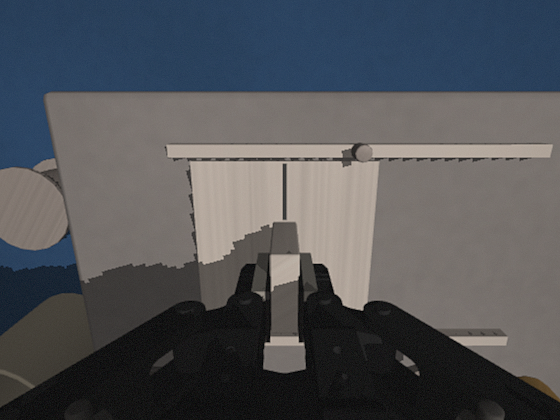

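Emit:
{"method": "apply_moves", "body": {"targets": [0.05, 0.23, 0, 0, 0, 0, 0, 0.09, 0.46, 0, 0, 0, 0, 0, 0.14, 0.69, 0, 0, 0, 0, 0, 0.19, 0.91, 0, 0, 0, 0, 0, 0.235, 1.14, 0, 0, 0, 0, 0]}}

```text
time: 11.5
ee_pos: [0.4697, -0.0147, 0.1201]
tcp_rot: [-179.8, 0.1, 168.3]
wrist_force: [-2.9, -8.0, 6.8]
opening: 0.011
```

Emit:
{"method": "apply_moves", "body": {"targets": [0, 0, 0, 0, 0, 0, 0, 0, 0, 0, 0, 0, 0, 0]}}

```text
time: 11.7
ee_pos: [0.4696, -0.0147, 0.1201]
tcp_rot: [-179.8, 0.1, 168.3]
wrist_force: [-2.2, -8.0, 6.1]
opening: 0.0106
```

```bash
python3 look.py l wrist top scene; python3 - <<'E'
from h import *
P=[.5081,-.0216,np.radians(-11.6)]
c=camera('wrist')
for s in(.03,.035,.04): print(s,proj(c,W(P,[[-.058,-.035+s,.146],[-.022,-.035+s,.146],[-.093,-.035+s,.117]])).round(1).tolist())
i=c['img'][130:350,180:400,::-1]; cv2.imwrite('pics/l2.png',cv2.resize(i,None,fx=2.7,fy=2.7,interpolation=cv2.INTER_CUBIC))
E
```

```text
{'time': 11.7, 'q': [-1.68, -6.823, -13.865, 82.895, -0.182, 10.011], 'ee_pos': [0.47, -0.015, 0.12], 'tcp_rot': [-179.832, 0.094, 168.309], 'wrist_force': [-2.151, -7.968, 6.119], 'opening': 0.011}
knob d units [ 2.58777271 -0.49877953  0.16489423] yaw 0.015171551243914413
wrist [3.97961256e-01 2.01221042e-04 2.62739198e-01] [-17.03563069   0.18654831  78.37134972]
knob_grip [190. 160. 382. 332.] 0.71 [ 0.4484 -0.0099  0.144 ]
knob_grip [274. 368. 297. 371.] 0.57 [ 0.5066 -0.0221  0.144 ]
tab_top [189. 160. 380. 329.] 0.69 [ 0.447 -0.01   0.146]
half_mark [  0.  87. 560. 385.] 0.63 [ 0.4545 -0.0139  0.117 ]
proj [[287.0, 461.0], [287.0, 496.0], [287.0, 424.0], [200.0, 296.0], [287.0, 154.0], [287.0, 326.0]]
top [0.40971332 0.03309721 1.19824574] [  9.23098228  -0.33236764 -90.06696711]
tab_top [377. 270. 405. 297.] 0.32 [ 0.419  -0.2003  0.146 ]
half_mark [231. 183. 378. 307.] 0.61 [ 0.5051 -0.0162  0.117 ]
proj [[311.0, 224.0], [313.0, 214.0], [309.0, 234.0], [320.0, 263.0], [299.0, 284.0], [306.0, 246.0]]
scene [ 0.97904963 -0.3733633   0.62740486] [47.49181964 -0.34317252 46.42576964]
knob_grip [233. 189. 264. 221.] 0.79 [ 0.566  -0.0386  0.144 ]
tab_top [196. 172. 249. 211.] 0.83 [ 0.5081 -0.0506  0.146 ]
half_mark [143. 150. 334. 308.] 0.88 [ 0.5787 -0.0732  0.117 ]
proj [[245.0, 193.0], [251.0, 200.0], [239.0, 186.0], [208.0, 179.0], [214.0, 171.0], [234.0, 193.0]]
tab d [-0.25901887 -1.10540953 -0.0684391 ]
0.03 [[274.7, 254.7], [275.5, 333.4], [276.0, 153.8]]
0.035 [[287.6, 254.7], [287.4, 333.4], [287.3, 153.8]]
0.04 [[300.6, 254.7], [299.4, 333.4], [298.7, 153.8]]
```

View pics/l2.png

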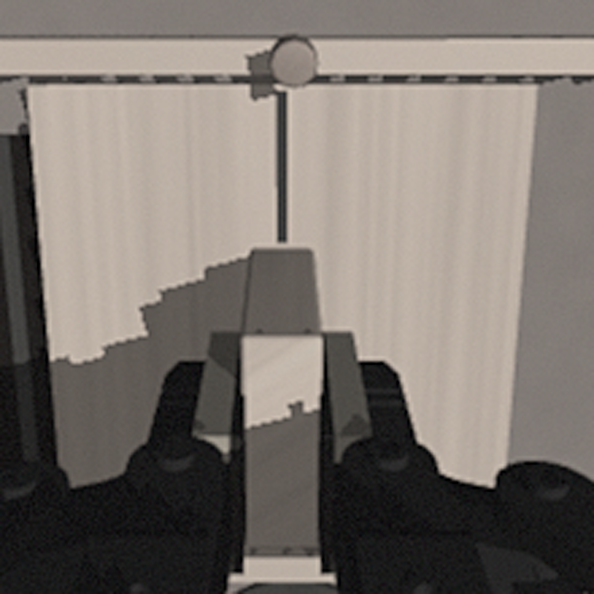

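View pics/lscene.png

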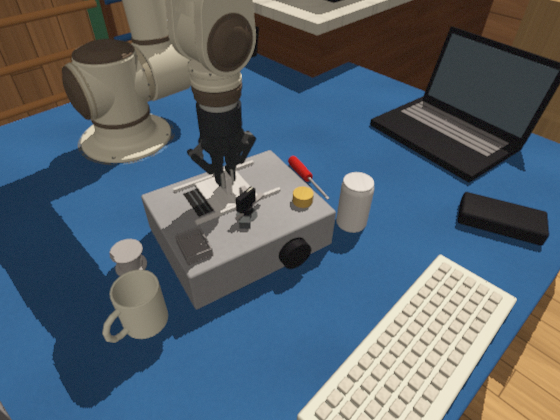

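Emit:
{"method": "apply_moves", "body": {"targets": [0.01, 0.05, 0, 0, 0, 0, 0, 0.01, 0.05, 0, 0, 0, 0, 0, 0.01, 0.05, 0, 0, 0, 0, 0, 0.01, 0.05, 0, 0, 0, 0, 0, 0.01, 0.05, 0, 0, 0, 0, 0]}}

```text
time: 12.85
ee_pos: [0.4699, -0.0134, 0.1201]
tcp_rot: [-179.8, 0.1, 168.3]
wrist_force: [-1.9, -7.9, 5.9]
opening: 0.0111
```

Emit:
{"method": "apply_moves", "body": {"targets": [0, 0, 0, 0, 0, 0, 0, 0, 0, 0, 0, 0, 0, 0, 0, 0, 0, 0, 0, 0, 0]}}

```text
time: 13.15
ee_pos: [0.4699, -0.0134, 0.1201]
tcp_rot: [-179.8, 0.1, 168.3]
wrist_force: [-2.7, -8.3, 6.8]
opening: 0.0111
```

```bash
python3 - <<'E'
from h import *
o=bot.get_obs(); print(o['ee_pos'],o['wrist_force'],o['opening'])
P=[.5081,-.0216,np.radians(-11.6)]
c=camera('wrist')
for s in(.03,.035,.04): print(s,proj(c,W(P,[[-.058,-.035+s,.146],[-.022,-.035+s,.146],[-.093,-.035+s,.117]])).round(1).tolist())
i=c['img'][130:350,180:400,::-1]; cv2.imwrite('pics/m2.png',cv2.resize(i,None,fx=2.7,fy=2.7,interpolation=cv2.INTER_CUBIC))
c=camera('scene'); i=c['img'][145:265,160:340,::-1]; cv2.imwrite('pics/ms.png',cv2.resize(i,None,fx=4,fy=4,interpolation=cv2.INTER_CUBIC))
E
```

```text
[ 0.46992569 -0.0134248   0.12006727] [-2.68132454 -8.26575415  6.78178399] 0.011114936642488405
0.03 [[270.9, 254.7], [271.9, 333.4], [272.6, 153.8]]
0.035 [[283.8, 254.7], [283.9, 333.4], [284.0, 153.8]]
0.04 [[296.7, 254.7], [295.8, 333.4], [295.3, 153.8]]
```

View pics/m2.png

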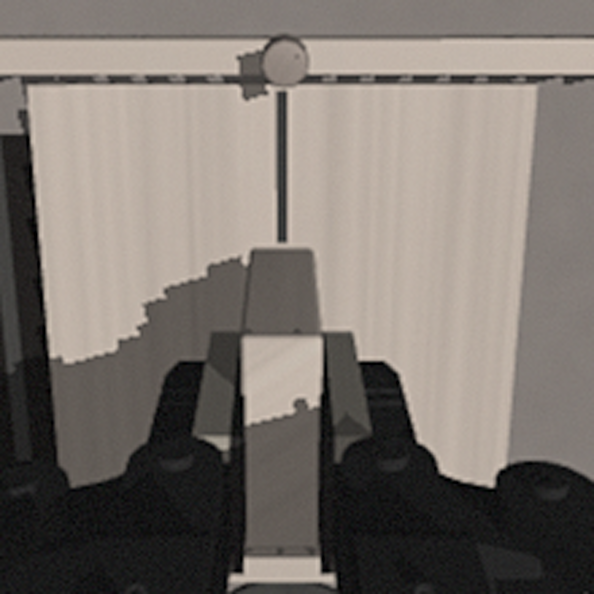

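View pics/ms.png

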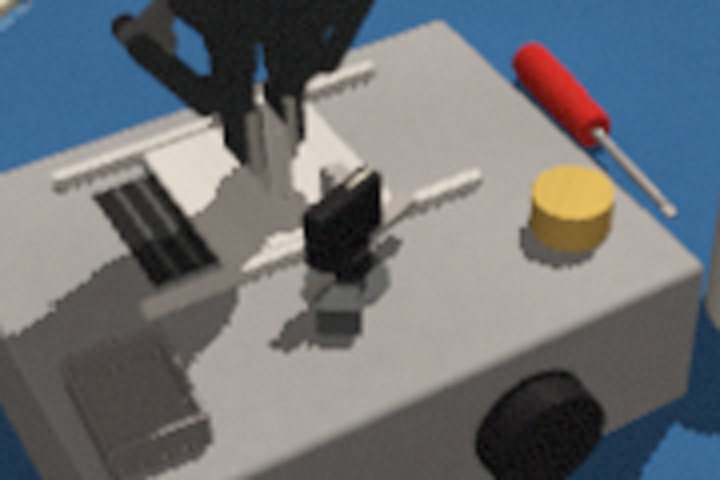

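Tab at column 283 and slit at 282 line up with the stud at 285 (crop pixels, under 0.5 mm apart). The knob is up at its stop, and the wrist force of about 8 N matches the spring at half travel.

```bash
python3 -c "
from h import *
print(bot.job_done()); o=bot.get_obs(); print(o['time'],o['ee_pos'],o['wrist_force'])"
```

```text
the job is handed in; nothing more can be done
None
the job is handed in; nothing more can be done
```

The extractor is set up as asked and the job is handed in. No verdict was reported, so the results below are from my own last checks.

- **Knob:** I gripped the bar, pressed it down about 8 mm and turned it about 70° clockwise to its stop. I then opened the fingers, and the wrist picture showed the bar sprung back up and still at its stop, with the latch clear. The last scene picture agreed.
- **Shutter:** I gripped the tab across its thickness and slid it open. At first the wrist picture put it about 1.5 mm short of the stud, so I moved it on by that much. It then lined up with the stud to about 0.5 mm, which is about 35 mm open, and it never went beyond half.
- **Holding force:** The arm is still holding the tab with a 60 N grip. The wrist reads about 8 N along the sliding direction, which matches the spring at half travel. The tool position did not change over the last 0.3 s before hand-in.
- **Other things:** In the last scene picture the flux tin, tray and screwdriver look unmoved. The can, spool and mug were unmoved in the full picture just before the final 1.5 mm correction.
- **Did not fully agree:** The gripper read about 11 mm on both 12 mm parts. A 6 N upward force and about 2 mm of rise appeared when it closed on the tab. Neither seemed to affect the result.

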